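# Square the jar-lid pile and lock the rack's sliding leg at its mark

## Robot

A 6-joint arm with a two-finger parallel gripper is mounted at the origin on the work surface. World frame = base frame: x ahead of the robot, y to its left, z up, the work surface at z = 0. Lengths are in mm, angles in rad, forces in N, time in s.
With the tool pointing down it reaches from about 275 to 750 mm from the base axis. Payload 10.2 kg.
Tool frame: the origin (TCP) lies at the very end of the fingers, on their centre line; the grasp point (between the pads) lies 19 mm behind it; z points along the fingers, y is the line along which they close (so a half turn about z gives the same grasp; the last joint's range is limited). The gripper opens to 85 mm and grips with 20 to 120 N. Pads are 22 mm wide; open, the fingers measure 114 mm over their backs; the gripper's body (76 mm by 85 mm) begins 54 mm behind the grasp point. The pads swing forward as they close: fully open they stand 13 mm farther back than shut.
Start: joints at [-1.339, 0.313, 1.498, -0, 1.331, -0.223], TCP at [230.612, -471.645, 231.294] pointing down, gripper open.
Joint ranges: [-2.94, 2.94], [-0.97, 2.17], [0.19, 2.56], [-1.23, 4.37], [0.02, 3.11], [-2.88, 2.88]. Speed limits (rad/s): [2.39, 2.39, 3.01, 3.14, 3.14, 3.14].

## Interface

Orientations are given as a unit quaternion [w, x, y, z].
In Python, from rig import monitor, eyes, job gives the robot as it stands. The module is installed in compiled form; this text tells all that it offers.
- The arm moves only by the tool send_rows, never from a script. Its argument "targets" is one flat list of numbers, 7 for each row, row after row: the turn, a rotation vector about the tool's x, y, z in degrees, then the shift along the tool's x, y, z in units of 60 mm (1.0 is 60 mm), then the opening, from -1 (shut) to 1 (fully open), so that 0 is half open. A call has 1 to 5 rows; each row shifts and turns the commanded pose from where the row before left it, along the tool's axes as they then stand; what a row does not reach is not made up. A row lasts 1/8 s, in which the tool goes at most 62.5 mm and 10.7 degrees, less where a joint would pass 70% of its speed; a pose out of reach is approached as far as the arm can. A call is refused whole if a number of a shift passes 1 or a number of a turn 10.7, either way. A call with a gripper value outside its range is refused whole. The fingers move at their own pace and stop on an object; "newtons" is the grip in N (left out, the last holds). Time passes only in rows, so rows that do not move let the fingers close. It gives the time, the measured TCP pose, the force, the opening and the grip force at its end, in the units of the state.
- monitor.sense(): the state, without advancing time (a new reading comes with each control period).
- eyes.capture(name): name is "scene" or "top"; returns a dict with "img" (420x560x3 uint8, red, green, blue), "K" (3x3 intrinsics, pixels), "distortion" ([k1, k2, p1, p2, k3] as OpenCV has them; the pictures are not rectified), "R" (3x3) and "t" (3): a world point X has camera coordinates R X + t. Camera axes: x right, y down, z forward; pixel columns grow to the right and rows downward; lengths in mm; the calibration is good to about 2 mm. A picture is of the moment at which its call begins. There is no depth.
- job.finish_job(): hands the job in; it is judged then, once.
The state is a dict: "time_s": time; "joints": joint angles; "dq": joint speeds; "tau": joint torques, N m; "eef_pos": TCP position; "ee_rot": TCP orientation; "force": force on the tool from outside, world axes, zero at the start; "wrist_torque": the same for the moment, N m; "grip_width": opening from 0.0 (shut) to 1.0 (fully open); "grip_force": force on a finger pad.
Only numpy, scipy, OpenCV 4.12 (cv2) and the standard library are available. Lean on these libraries where they do the work, as an engineer would, in place of code of your own. Each camera call takes 0.05 s, during which the arm holds its last target. There are 200 camera calls.

## Task

First stack the two loose black jar lids squarely onto the lid that already lies in the white lid rack, either one first, and let go of them. Then take the rack's sliding leg by the upright knob of its open blue cam lever, slide the leg in until its white line meets the red length mark, and, holding the leg at the mark all the while, slide the lever round until it is fully closed along the leg; finish still gripping the knob, with the leg at the mark - do not let go. Do not close the cam with the leg off its mark, and leave the jars, tools and labels where they are.

Things in the scene. Friction and masses are not known exactly. Their poses are not given: they have to be found in the camera images.
- rack: Fixed white lid rack; place and yaw vary. Board 110 x 320 x 10 mm (rack x -55..55, y -70..250). Origin on the table under the pile's centre; rack y runs along the leg outwards, away from the pile; rack x across it (open lever side); z up. Cork pad 44 x 90 mm, top 30 mm up, between an end stop (50 mm wide, face at y = -56, top 60 mm up) and the leg's end plate; the pile's long sides are open for fingers.
- bay (a point): Centre of the cork pad's top, 30 mm above the table; the lids' long sides (100 mm) lie along rack y.
- lid0_c (a point): Centre of the lid already in the rack: black rectangular jar lid with a grey panel on top, 60 x 100 x 12 mm (its x, y, z), 90 g nominal; its underside lies on the pad. Slightly off the pad's centre and yaw; the other lids go squarely on it.
- lid1_c (a point): Centre (half-way up) of a loose lid, the same 60 x 100 x 12 mm (x, y, z of the lid), lying flat on the table; on the pile its centre comes 12 mm (second lid) or 24 mm (third lid) above lid0's centre.
- lid2_c (a point): Centre (half-way up) of the other loose lid, the same 60 x 100 x 12 mm and place as the first.
- mark (a point): The red length mark: red lines across both guide rails and the board, at rack (0, 88) mm; this point is 30 mm above the table.
- leg_index (a point): The white line across the leg's dark steel bar, 30 mm above the table; the leg is at its mark when this point is at the mark.
- leg (a joint): Slide of the leg along rack y, m: 0 with its white line on the red mark, positive outwards, range -0.012 to 0.07, starts 0.025 to 0.055. Moves at about 1 N, stays where left. Dark steel bar 145 mm long with an aluminium end plate 50 mm wide, 68 mm high, whose face is 62 mm from the pile's centre when at the mark (12 mm clear of the lids).
- cam (a joint): Angle of the lever about its upright pivot on the leg, rad: 0 fully closed (at a stop, along the leg, pointing to rack +y), grows opening towards rack +x, up to 1.45; starts 1.15 to 1.4. Knob is 60 mm x (sin, cos) of it in rack (x, y) from the pivot. Stiff: 0.12 N m, 2 N at the knob; stays where left. Even closed, a push along the leg still moves the leg: keep holding.
- cam_pivot (a point): Point on the lever's upright pivot axis, 85 mm above the table; travels with the leg; 22 mm outwards (rack +y) of the white line.
- cam_knob (a point): Grip point of the lever's upright round knob: blue cylinder 16 mm diameter, turning freely on its own steel pin (so it may be gripped with any yaw and the hand need not turn with the lever), 60 mm from the pivot axis, from 52 mm to 102 mm above the table; this point is 85 mm up. The lever's arm and hub lie below 54 mm.
- jar_a: Bystander: square sealed specimen jar with a pale lizard and paper label, black lid, 55 x 75 x 160 mm, origin under its centre. Leave it alone.
- jar_b: Bystander: amber sealed square jar, 50 x 60 x 130 mm, origin under its centre. Leave it alone.
- forceps: Bystander: steel forceps lying along their x, 128 mm long, 8 mm high. Leave them alone.
- loupe: Bystander: black loupe, 36 mm diameter, 30 mm high, origin under its centre. Leave it alone.
- brush: Bystander: brush lying along its x, 160 mm long. Leave it alone.
- labels: Bystander: block of paper labels 50 x 80 x 18 mm, origin under its centre. Leave it alone.

How it is judged (in metres and radians):
On the way, in this order (a step that is already met when the one before it is completed fails the run):
1. both loose lids lie squarely on the lid in the rack, at rest and let go (horizontal distance between lid0_c and bay below 0.02 m and z of lid0_c in the frame of rack between 0.032 and 0.04 m and ((z of lid1_c in the frame of rack between 0.044 and 0.052 m and z of lid2_c in the frame of rack between 0.056 and 0.064 m) or (z of lid2_c in the frame of rack between 0.044 and 0.052 m and z of lid1_c in the frame of rack between 0.056 and 0.064 m)) and horizontal distance between each of lid1_c, lid2_c and lid0_c below 0.008 m and angle between the y axis of each of lid1_c, lid2_c and the y axis of lid0_c, either way round below 0.12 rad and horizontal distance between lid1_c and lid2_c below 0.008 m and angle between the y axis of lid1_c and the y axis of lid2_c, either way round below 0.12 rad and contact force between the fingers and lid0 below 0.1 N and contact force between the fingers and lid1 below 0.1 N and contact force between the fingers and lid2 below 0.1 N and linear speed of each of lid0, lid1, lid2 below 0.02 m/s), for 0.2 s.
2. the leg is held at its mark by the knob, lever still open (value of joint leg between -0.006 and 0.006 m and contact force between the fingers and leg above 2 N and horizontal distance between the grasp point and cam_knob below 0.016 m and value of joint cam above 0.8 rad), for 0.1 s.
At the end, for the whole second after the job is handed in: Three lids in one square pile in the rack (centres within 8 mm, long sides within 0.12 rad), at rest, not touched; leg still and within 6 mm of its mark; cam lever closed to under 0.12 rad; its knob still gripped between the fingers (contact over 2 N) (all of step 1 and value of joint leg between -0.006 and 0.006 m and contact force between the fingers and leg above 2 N and horizontal distance between the grasp point and cam_knob below 0.016 m and value of joint cam below 0.12 rad and velocity of joint leg between -0.01 and 0.01 m/s); the arm keeps its last pose, push and grip.
It fails at once if the cam lever is more than half closed while the leg is over 12 mm off its mark (value of joint cam below 0.6 rad and (value of joint leg above 0.012 m or value of joint leg below -0.0115 m)).
It fails at once if a bystander is moved by more than 40 mm (distance of any of jar_a, jar_b, forceps, loupe, brush, labels from where it was at the start of the episode above 0.04 m).
It also fails if it takes over 66 s, if anything falls off the work surface, if the arm or the gripper's body presses on something with over 40 N, if the wrist force passes 120 N, or if a joint passes its speed limit or range.

## Working session

There is one attempt and no reset: what is moved stays moved. The work goes in short steps, Python scripts to look and compute and a tool call to move; the robot and the scene stay as the last step left them, time stands still between calls to the robot, and variables do not carry over. Pictures are saved under pics/ and viewed, at most 10 in all, crops included, and the job is handed in when it is done.

Besides the shell and the picture viewer there is one more tool, called after ">>>" in YAML: its name, and indented under it one key for each argument. send_rows: Moves the arm, as the interface text tells. Its arguments: {"type":"object","properties":{"targets":{"type":"array","items":{"type":"number"}},"newtons":{"type":"number"}},"required":["targets"]}

```bash
mkdir -p pics; python3 - <<'E'
from rig import monitor, eyes
import cv2,pickle
for n in("scene","top"):
    c=eyes.capture(n); pickle.dump(c,open(n+"0.pkl","wb"))
    cv2.imwrite(f"pics/{n}0.png",cv2.resize(c["img"][:,:,::-1],(800,600),interpolation=cv2.INTER_CUBIC))
    print(n,c["K"].tolist(),c["distortion"],(-c["R"].T@c["t"]).round())
s=monitor.sense(); print(s)
E
```

```text
scene [[395.65114717699686, 0.0, 282.91400814528726], [0.0, 395.65114717699686, 213.72404753204387], [0.0, 0.0, 1.0]] [-0.07727286  0.          0.          0.          0.        ] [ 974. -242.  839.]
top [[497.6235049277514, 0.0, 276.2802366989369], [0.0, 497.6235049277514, 209.68024254923358], [0.0, 0.0, 1.0]] [0.02781971 0.         0.         0.         0.        ] [ 432.  -48. 1249.]
{'time_s': 0.1, 'joints': array([-1.33939619e+00,  3.13406445e-01,  1.49834677e+00,  1.08910056e-05,
        1.33102066e+00, -2.23343233e-01]), 'dq': array([ 0.00111093, -0.00190689, -0.00195145,  0.00049589, -0.00081067,
        0.00159576]), 'tau': array([ 1.92105821e-03, -4.12904620e+01, -2.60139209e+01, -2.32134817e-04,
        3.05502690e-03, -1.73484949e-06]), 'eef_pos': array([ 230.56125529, -471.40909592,  230.79136356]), 'ee_rot': array([-5.90628733e-04,  9.74262350e-01,  2.25416336e-01,  2.90965899e-06]), 'force': array([ 0.4407144 , -0.07490872,  0.14129969]), 'wrist_torque': array([-0.04524703,  0.03929868,  0.00448248]), 'grip_force': 0.0, 'grip_width': 1.0002917250042904}
```

View pics/top0.png

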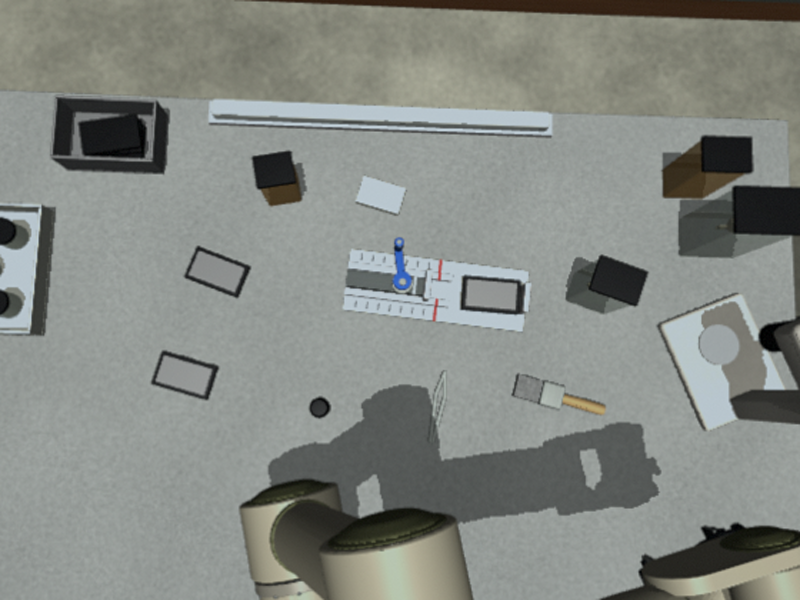

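View pics/scene0.png

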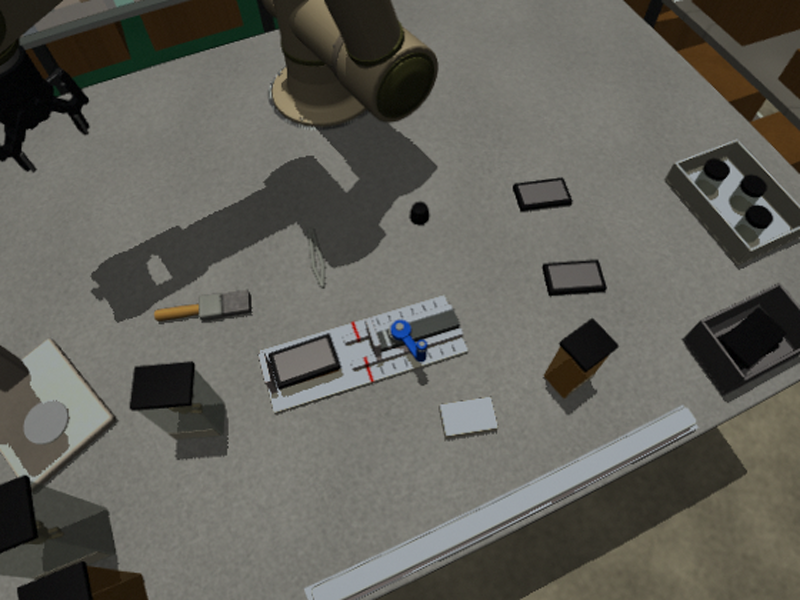

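```bash
cat > h.py <<'E'
import cv2,numpy as np,pickle
def world(c,px,z):
    n=cv2.undistortPoints(np.array(px,float).reshape(-1,1,2),c["K"],c["distortion"]).reshape(-1,2)
    d=np.c_[n,np.ones(len(n))]@c["R"]; o=-c["R"].T@c["t"]
    return (o+d*((z-o[2])/d[:,2])[:,None])[:,:2]
def pix(c,X):
    return cv2.projectPoints(np.array(X,float).reshape(-1,3),cv2.Rodrigues(c["R"])[0],c["t"],c["K"],c["distortion"])[0].reshape(-1,2)
def ortho(c,cx,cy,w,h,z,s):
    "image: right = -y, up = +x, s px/mm, centred at cx,cy; w,h mm"
    u,v=np.meshgrid(np.arange(int(w*s)),np.arange(int(h*s)))
    X=np.stack([cx+h/2-v/s,cy+w/2-u/s,np.full(u.shape,z)],-1)
    p=pix(c,X).reshape(*u.shape,2).astype(np.float32)
    return cv2.remap(c["img"],p[...,0],p[...,1],cv2.INTER_CUBIC)
def lid(c,x,y,z,s=2,R=130):
    "panel rectangle of the lid near x,y with top at z: centre, long-axis angle, size"
    g=cv2.cvtColor(ortho(c,x,y,R,R,z,s),cv2.COLOR_RGB2GRAY)
    n=int(R*s/2); ref=np.median(g[n-10:n+10,n-10:n+10])
    m=(g>ref*0.65).astype(np.uint8)
    m=cv2.morphologyEx(m,cv2.MORPH_OPEN,np.ones((5,5)))
    _,lab=cv2.connectedComponents(m)
    q=np.argwhere(lab==lab[n,n])[:,::-1].astype(np.float32)
    (u,v),wh,a=cv2.minAreaRect(q)
    b=cv2.boxPoints(((u,v),wh,a)); e=[b[1]-b[0],b[2]-b[1]]; e=max(e,key=np.linalg.norm)
    ang=np.arctan2(-e[0],-e[1])  # world angle: x=-v, y=-u
    mu=q.mean(0)
    f=lambda p:np.array([x+R/2-p[1]/s,y+R/2-p[0]/s])
    return f((u,v)).round(1),f(mu).round(1),round(float(np.degrees(ang))%180,1),(np.array(wh)/s).round(1)
E
python3 - <<'E'
from h import *
T=pickle.load(open("top0.pkl","rb"));S=pickle.load(open("scene0.pkl","rb"))
k=.7
for p,z in(((217,271),12),((185,375),12),((492,294),42)):
    x,y=world(T,[[p[0]*k,p[1]*k]],z)[0]
    for c in(T,S): print(z,lid(c,x,y,z))
P=world(T,np.array([[347,250],[528,268],[522,330],[343,309]])*k,10);print(P.round())
cx,cy=P.mean(0)
a=ortho(T,cx,cy,380,170,30,2);b=ortho(S,cx,cy,380,170,30,2)
o=np.vstack([a,b[:260]]);print(o.shape,cx,cy)
cv2.imwrite("pics/o.png",o[:,:760,::-1])
E
```

```text
12 (array([631.5, 231.3]), array([631.5, 231.3]), 70.7, array([87.4, 47.2]))
12 (array([630.6, 231.9]), array([630.6, 231.7]), 70.5, array([86. , 46.4]))
12 (array([450. , 276.1]), array([450. , 276.1]), 75.1, array([87.5, 47.5]))
12 (array([449.4, 276.6]), array([449.2, 276.5]), 75.8, array([86.2, 46.2]))
42 (array([ 601.2, -246.1]), array([ 601.2, -246.2]), 86.6, array([87.1, 46.8]))
42 (array([ 601.4, -245.5]), array([ 601.4, -245.7]), 86.5, array([86.2, 46.1]))
[[ 676.    5.]
 [ 654. -317.]
 [ 543. -307.]
 [ 571.    8.]]
(600, 760, 3) 611.3005617369124 -153.04023645474877
```

View pics/o.png

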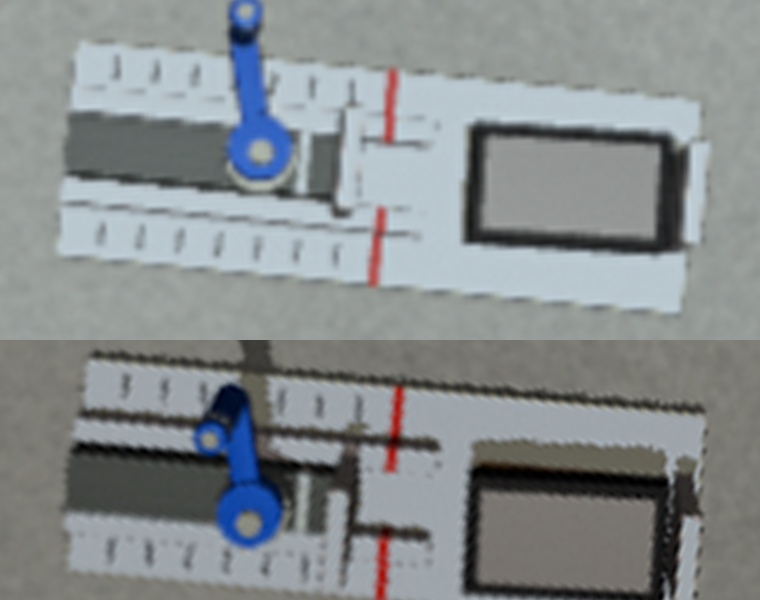

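The pictures show the loose lids at full-size top pixels (217,271) and (185,375), the pile at (492,295), the lever hub at (402,282) and the knob at (399,242). In the rectified view the white line is at about (303,165) and the red mark at about (385,170). The leg is therefore about 40 mm out.

I'll yaw the tool for the first lid.

>>> send_rows:
  targets: [0,0,-8.9,0,0,0,0.7,0,0,-8.9,0,0,0,0.7,0,0,-8.9,0,0,0,0.7,0,0,-8.9,0,0,0,0.7,0,0,-8.9,0,0,0,0.7]
  newtons: 30

```text
time_s: 0.72
eef_pos: [230.6, -471.5, 230.9]
ee_rot: [-0.0, 0.815, 0.58, 0.0]
force: [0.6, 0.8, -0.2]
grip_width: 0.854
grip_force: 0.0
```

```bash
cat >> h.py <<'E'
from scipy.spatial.transform import Rotation as Ro
def go(x,y,z,psi=None):
    from rig import monitor
    s=monitor.sense(); q=s["ee_rot"]; r=Ro.from_quat([*q[1:],q[0]]); M=r.as_matrix()
    d=M.T@(np.array([x,y,z])-s["eef_pos"])/60
    p=np.degrees(np.arctan2(M[1,0],M[0,0])); 
    print("t",round(s["time_s"],2),"pos",s["eef_pos"].round(1),"psi",p.round(2),"tilt",(M[:2,2]).round(4),"F",s["force"].round(1),"grip",round(s["grip_width"]*85,1),round(s["grip_force"],1))
    if psi is not None:
        print("turn first z:",round(p-psi,2)); M=M@Ro.from_euler("z",p-psi,degrees=True).as_matrix(); d=M.T@(np.array([x,y,z])-s["eef_pos"])/60
    print("shift units",d.round(3),"rows",np.ceil(np.abs(d).max()))
E
python3 -c "
from h import *
go(631,231.5,230.8);go(631,231.5,60)"
```

```text
t 0.72 pos [ 230.6 -471.5  230.9] psi 70.85 tilt [-0.0002  0.0008] F [ 0.6  0.8 -0.2] grip 72.6 0.0
shift units [1.3257e+01 2.4610e+00 1.1000e-02] rows 14.0
t 0.72 pos [ 230.6 -471.5  230.9] psi 70.85 tilt [-0.0002  0.0008] F [ 0.6  0.8 -0.2] grip 72.6 0.0
shift units [13.255  2.463  2.857] rows 14.0
```

>>> send_rows:
  targets: [0,0,0,0.884,0.164,0,0.7,0,0,0,0.884,0.164,0,0.7,0,0,0,0.884,0.164,0,0.7,0,0,0,0.884,0.164,0,0.7,0,0,0,0.884,0.164,0,0.7]

```text
time_s: 1.35
eef_pos: [365.8, -236.3, 231.2]
ee_rot: [-0.0, 0.816, 0.577, 0.0]
force: [-0.0, -0.5, 1.3]
grip_width: 0.851
grip_force: 0.0
```

>>> send_rows:
  targets: [0,0,0,0.884,0.164,0,0.7,0,0,0,0.884,0.164,0,0.7,0,0,0,0.884,0.164,0,0.7,0,0,0,0.884,0.164,0,0.7,0,0,0,0.884,0.164,0,0.7]

```text
time_s: 1.98
eef_pos: [500.5, -2.5, 231.1]
ee_rot: [-0.0, 0.816, 0.578, -0.0]
force: [0.6, -0.1, 0.1]
grip_width: 0.847
grip_force: 0.0
```

>>> send_rows:
  targets: [0,0,0,0.884,0.164,0.3,0.7,0,0,0,0.884,0.164,0.6,0.7,0,0,0,0.884,0.164,0.6,0.7,0,0,0,0.884,0.164,0.6,0.7,0,0,0,0.884,0.164,0.6,0.7]

```text
time_s: 2.6
eef_pos: [631.2, 224.2, 73.0]
ee_rot: [-0.0, 0.816, 0.578, -0.0]
force: [1.1, -0.0, 1.1]
grip_width: 0.849
grip_force: 0.0
```

```bash
python3 -c "
from h import *
go(631,231.5,2,70.6)"
```

```text
t 2.6 pos [631.2 224.2  73. ] psi 70.56 tilt [-0.0004 -0.0001] F [ 1.1 -0.   1.1] grip 72.2 0.0
turn first z: -0.04
shift units [ 0.114 -0.043  1.183] rows 2.0
```

>>> send_rows:
  targets: [0,0,0,0,0,0.4,0.7,0,0,0,0,0,0.3,0.7,0,0,0,0,0,0,0.7]

```text
time_s: 2.98
eef_pos: [630.0, 222.1, 31.4]
ee_rot: [-0.001, 0.817, 0.577, -0.001]
force: [-0.1, 1.1, -0.3]
grip_width: 0.85
grip_force: 0.0
```

```bash
python3 -c "
from h import *
go(631,231.5,2,70.6)"
```

```text
t 2.98 pos [630.  222.1  31.4] psi 70.52 tilt [-0.0024 -0.0004] F [-0.1  1.1 -0.3] grip 72.3 0.0
turn first z: -0.08
shift units [ 0.154 -0.036  0.491] rows 1.0
```

>>> send_rows:
  targets: [0,0,0,0.154,-0.036,0.2,0.7,0,0,0,0,0,0.2,0.7,0,0,0,0,0,0.08,0.7,0,0,0,0,0,0,0.7]

```text
time_s: 3.48
eef_pos: [631.6, 231.9, 3.4]
ee_rot: [-0.0, 0.816, 0.577, -0.0]
force: [-0.3, -0.4, 0.5]
grip_width: 0.852
grip_force: 0.0
```

```bash
python3 -c "
from h import *
go(631,231.5,0,70.6)"
```

```text
t 3.48 pos [631.6 231.9   3.4] psi 70.55 tilt [-0.0006 -0.0001] F [-0.3 -0.4  0.5] grip 72.5 0.0
turn first z: -0.05
shift units [-0.01  -0.007  0.056] rows 1.0
```

>>> send_rows:
  targets: [0,0,0,0,0,0.05,0.7,0,0,0,0,0,0,0.3,0,0,0,0,0,0,0.0,0,0,0,0,0,0,-0.2,0,0,0,0,0,0,-0.2]
  newtons: 30

```text
time_s: 4.1
eef_pos: [631.9, 232.1, 1.0]
ee_rot: [0.0, 0.816, 0.578, 0.0]
force: [-0.3, 0.6, 2.1]
grip_width: 0.692
grip_force: 32.8
```

>>> send_rows:
  targets: [0,0,0,0,0,-0.4,-0.2,0,0,0,0,0,-0.7,-0.2,0,0,-8,0,0,-0.7,-0.2,0,0,-8,0,0,-0.6,-0.2,0,0,0,0,0,0,-0.2]
  newtons: 40

```text
time_s: 4.72
eef_pos: [632.8, 232.4, 147.6]
ee_rot: [0.001, 0.728, 0.686, 0.002]
force: [0.2, 0.2, -1.7]
grip_width: 0.685
grip_force: 44.5
```

```bash
python3 -c "
from h import *
go(601.3,-245.8,145,86.55)"
```

```text
t 4.72 pos [632.8 232.4 147.6] psi 86.59 tilt [0.0051 0.001 ] F [ 0.2  0.2 -1.7] grip 58.2 44.5
turn first z: 0.04
shift units [-7.987 -0.044  0.033] rows 8.0
```

>>> send_rows:
  targets: [0,0,0,-0.8,0,0,-0.2,0,0,0,-0.9,0,0,-0.2,0,0,0,-0.9,0,0,-0.2,0,0,0,-0.9,0,0,-0.2,0,0,0,-0.9,0,0,-0.2]

```text
time_s: 5.35
eef_pos: [615.0, -32.9, 143.1]
ee_rot: [-0.001, 0.729, 0.685, -0.001]
force: [1.4, -0.2, -0.6]
grip_width: 0.684
grip_force: 44.5
```

>>> send_rows:
  targets: [0,0,0,-0.9,0,0,-0.2,0,0,0,-0.9,-0.04,0,-0.2,0,0,0,-0.9,0,0,-0.2,0,0,0,-0.8,0,0,-0.2,0,0,0,0,0,0,-0.2]

```text
time_s: 5.98
eef_pos: [599.7, -243.7, 142.7]
ee_rot: [-0.001, 0.73, 0.683, -0.0]
force: [-0.6, 1.0, -0.9]
grip_width: 0.683
grip_force: 44.5
```

```bash
python3 - <<'E'
from h import *
go(601.3,-245.8,43.5,86.55)
from rig import eyes
c=eyes.capture("scene");pickle.dump(c,open("s1.pkl","wb"))
cv2.imwrite("pics/s1.png",cv2.resize(c["img"][150:350,120:400,::-1],(800,571),interpolation=cv2.INTER_CUBIC))
E
```

```text
t 5.97 pos [ 599.7 -243.7  142.7] psi 86.23 tilt [-0.0023  0.001 ] F [-0.6  1.  -0.9] grip 58.1 44.5
turn first z: -0.32
shift units [-0.034  0.033  1.653] rows 2.0
```

View pics/s1.png

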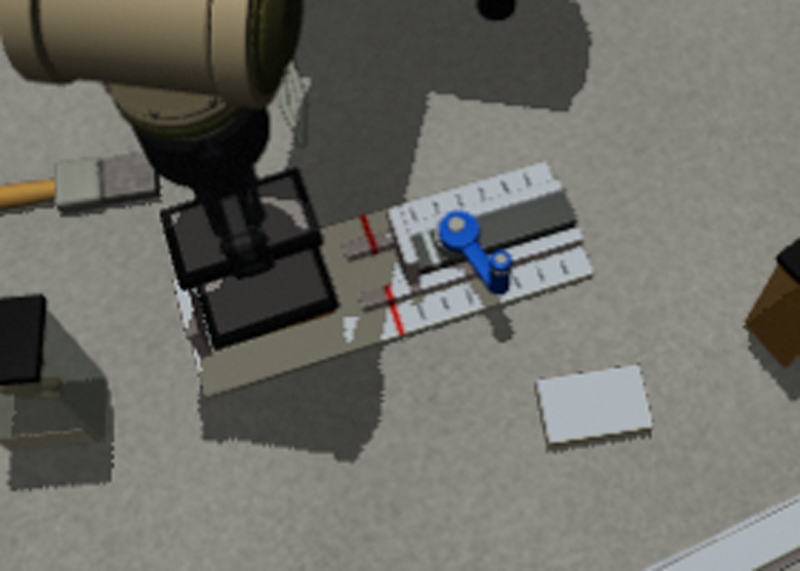

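The crop shows the lid held level above lid0, with its front corner at about crop (245,260). The leg and lever are untouched. Lowering next.

>>> send_rows:
  targets: [0,0,-0.3,-0.03,0.03,0.5,-0.2,0,0,0,0,0,0.5,-0.2,0,0,0,0,0,0.4,-0.2,0,0,0,0,0,0,-0.2,0,0,0,0,0,0,-0.2]

```text
time_s: 6.65
eef_pos: [603.1, -242.2, 61.6]
ee_rot: [0.0, 0.726, 0.688, 0.0]
force: [-0.8, 1.1, -0.8]
grip_width: 0.685
grip_force: 44.4
```

```bash
python3 -c "
from h import *
go(601.3,-245.3,44,86.55)"
```

```text
t 6.65 pos [ 603.1 -242.2   61.6] psi 86.89 tilt [ 0.0009 -0.0005] F [-0.8  1.1 -0.8] grip 58.2 44.4
turn first z: 0.34
shift units [-0.053 -0.027  0.294] rows 1.0
```

>>> send_rows:
  targets: [0,0,0.3,-0.053,-0.027,0.12,-0.2,0,0,0,0,0,0.1,-0.2,0,0,0,0,0,0,-0.2,0,0,0,0,0,0,-0.2]

```text
time_s: 7.15
eef_pos: [600.9, -245.9, 47.7]
ee_rot: [0.0, 0.728, 0.686, 0.0]
force: [0.9, -0.0, -0.8]
grip_width: 0.679
grip_force: 44.5
```

```bash
python3 -c "
from h import *
go(601.3,-245.3,44,86.55)"
```

```text
t 7.15 pos [ 600.9 -245.9   47.7] psi 86.56 tilt [ 0.0002 -0.0001] F [ 0.9 -0.  -0.8] grip 57.8 44.5
turn first z: 0.01
shift units [0.011 0.006 0.061] rows 1.0
```

>>> send_rows:
  targets: [0,0,0,0.011,0,0.04,-0.2,0,0,0,0,0,0.03,-0.2,0,0,0,0,0,0.0,-0.2]

```text
time_s: 7.52
eef_pos: [600.8, -245.2, 43.2]
ee_rot: [-0.0, 0.728, 0.686, -0.0]
force: [0.3, -0.1, -1.1]
grip_width: 0.684
grip_force: 44.5
```

>>> send_rows:
  targets: [0,0,0,0,0,0.02,-0.2,0,0,0,0,0,0.0,-0.2]

```text
time_s: 7.78
eef_pos: [600.9, -245.3, 43.1]
ee_rot: [0.0, 0.728, 0.686, 0.0]
force: [-3.0, 2.4, 6.3]
grip_width: 0.683
grip_force: 45.2
```

>>> send_rows:
  targets: [0,0,0,0,0,0.02,-0.2,0,0,0,0,0,0.0,-0.2]

```text
time_s: 8.02
eef_pos: [600.9, -245.3, 43.0]
ee_rot: [0.0, 0.728, 0.686, -0.0]
force: [-6.8, 4.4, 14.7]
grip_width: 0.684
grip_force: 46.1
```

Contact. Release: open to 0.7, then rise.

>>> send_rows:
  targets: [0,0,0,0,0,-0.02,-0.2,0,0,0,0,0,0,0.5,0,0,0,0,0,0,0.7,0,0,0,0,0,0,0.7,0,0,0,0,0,-0.2,0.7]

```text
time_s: 8.65
eef_pos: [600.4, -245.0, 53.6]
ee_rot: [-0.001, 0.728, 0.686, -0.0]
force: [-0.6, -1.0, -0.6]
grip_width: 0.852
grip_force: 0.0
```

>>> send_rows:
  targets: [0,0,0,0,0,-0.4,0.7,0,0,0,0,0,-0.6,0.7,0,0,0,0,0,-0.6,0.7,0,0,0,0,0,-0.3,0.7]

```text
time_s: 9.15
eef_pos: [601.4, -245.5, 171.4]
ee_rot: [0.002, 0.728, 0.686, 0.0]
force: [0.0, -0.7, -0.5]
grip_width: 0.852
grip_force: 0.0
```

```bash
python3 -c "
from h import *
go(449.7,276.3,160,75.4)"
```

```text
t 9.15 pos [ 601.4 -245.5  171.4] psi 86.56 tilt [ 0.0033 -0.0021] F [ 0.  -0.7 -0.5] grip 72.4 0.0
turn first z: 11.16
shift units [ 7.779 -4.639  0.163] rows 8.0
```

>>> send_rows:
  targets: [0,0,5.6,0,0,0,0.7,0,0,5.6,0,0,0,0.7,0,0,0,0.5,-0.297,0,0.7,0,0,0,0.75,-0.446,0,0.7,0,0,0,0.75,-0.446,0,0.7]

```text
time_s: 9.78
eef_pos: [561.7, -109.8, 169.0]
ee_rot: [0.0, 0.792, 0.611, 0.0]
force: [1.2, -0.2, -0.4]
grip_width: 0.847
grip_force: 0.0
```

>>> send_rows:
  targets: [0,0,0,0.75,-0.446,0,0.7,0,0,0,0.75,-0.446,0,0.7,0,0,0,0.75,-0.446,0,0.7,0,0,0,0.75,-0.446,0,0.7,0,0,0,0.75,-0.446,0,0.7]

```text
time_s: 10.4
eef_pos: [489.1, 142.0, 169.1]
ee_rot: [0.0, 0.791, 0.611, 0.001]
force: [0.9, -0.1, 0.2]
grip_width: 0.848
grip_force: 0.0
```

>>> send_rows:
  targets: [0,0,0,0.75,-0.446,0.3,0.7,0,0,0,0.75,-0.446,0.5,0.7,0,0,0,0.6,-0.36,0.5,0.7,0,0,0,0,0,0.4,0.7,0,0,0,0,0,0,0.7]

```text
time_s: 11.02
eef_pos: [448.0, 281.4, 65.6]
ee_rot: [-0.0, 0.791, 0.611, -0.001]
force: [0.2, 1.1, -0.2]
grip_width: 0.848
grip_force: 0.0
```

```bash
python3 - <<'E'
from h import *
go(449.7,276.3,30,75.4)
from rig import eyes
T=eyes.capture("top");S=eyes.capture("scene")
pickle.dump((T,S),open("b.pkl","wb"))
for c in(T,S): print(lid(c,601.3,-245.6,54))
E
```

```text
t 11.03 pos [448.  281.4  65.6] psi 75.39 tilt [-0.0022 -0.0008] F [ 0.2  1.1 -0.2] grip 72.1 0.0
turn first z: -0.01
shift units [-0.074  0.05   0.593] rows 1.0
(array([ 601.4, -246.5]), array([ 601.4, -246.6], dtype=float32), 86.2, array([87.1, 47. ]))
(array([ 601.7, -246.3]), array([ 601.6, -246.2], dtype=float32), 86.9, array([85.9, 46. ]))
```

>>> send_rows:
  targets: [0,0,0,-0.074,0.05,0.5,0.7,0,0,0,0,0,0.3,0.7,0,0,0,0,0,0.2,0.7,0,0,0,0,0,0,0.7,0,0,0,0,0,0,0.7]

```text
time_s: 11.75
eef_pos: [451.1, 276.4, 7.1]
ee_rot: [0.0, 0.791, 0.611, 0.001]
force: [0.5, 1.5, -0.6]
grip_width: 0.847
grip_force: 0.0
```

```bash
python3 -c "
from h import *
go(449.7,276.3,1,75.4)"
```

```text
t 11.75 pos [451.1 276.4   7.1] psi 75.35 tilt [0.0016 0.0005] F [ 0.5  1.5 -0.6] grip 72.0 0.0
turn first z: -0.05
shift units [-0.008 -0.023  0.102] rows 1.0
```

>>> send_rows:
  targets: [0,0,0,-0.008,-0.023,0.1,0.7,0,0,0,0,0,0,0.3,0,0,0,0,0,0,0.0,0,0,0,0,0,0,-0.2,0,0,0,0,0,0,-0.2]
  newtons: 40

```text
time_s: 12.38
eef_pos: [449.0, 276.2, 0.2]
ee_rot: [-0.0, 0.791, 0.611, -0.0]
force: [-1.8, -0.8, 2.1]
grip_width: 0.687
grip_force: 43.4
```

```bash
python3 -c "
from h import *
go(449.7,276.3,1,75.4)"
```

```text
t 12.38 pos [4.490e+02 2.762e+02 2.000e-01] psi 75.36 tilt [-0.0001  0.0001] F [-1.8 -0.8  2.1] grip 58.4 43.4
turn first z: -0.04
shift units [ 0.004  0.011 -0.013] rows 1.0
```

>>> send_rows:
  targets: [0,0,0,0,0,-0.4,-0.2,0,0,0,0,0,-0.7,-0.2,0,0,-5.6,0,0,-0.8,-0.2,0,0,-5.6,0,0,-0.6,-0.2,0,0,0,0,0,0,-0.2]

```text
time_s: 13.0
eef_pos: [450.2, 276.5, 152.4]
ee_rot: [0.001, 0.728, 0.686, 0.002]
force: [-0.1, 0.7, -2.0]
grip_width: 0.682
grip_force: 43.6
```

```bash
python3 -c "
from h import *
go(601.4,-246.2,150,86.55)"
```

```text
t 13.0 pos [450.2 276.5 152.4] psi 86.58 tilt [0.005  0.0016] F [-0.1  0.7 -2. ] grip 58.0 43.6
turn first z: 0.03
shift units [-8.545  3.04   0.039] rows 9.0
```

>>> send_rows:
  targets: [0,0,0,-0.854,0.304,0,-0.2,0,0,0,-0.854,0.304,0,-0.2,0,0,0,-0.854,0.304,0,-0.2,0,0,0,-0.854,0.304,0,-0.2,0,0,0,-0.854,0.304,0,-0.2]

```text
time_s: 13.62
eef_pos: [524.4, 13.2, 148.7]
ee_rot: [-0.001, 0.728, 0.685, -0.001]
force: [2.1, -0.2, -0.6]
grip_width: 0.688
grip_force: 43.5
```

>>> send_rows:
  targets: [0,0,0,-0.854,0.304,0,-0.2,0,0,0,-0.854,0.304,0,-0.2,0,0,0,-0.854,0.304,0,-0.2,0,0,0,-0.854,0.304,0,-0.2,0,0,0,-0.854,0.304,0,-0.2]

```text
time_s: 14.25
eef_pos: [600.2, -247.8, 148.2]
ee_rot: [-0.001, 0.728, 0.685, -0.0]
force: [0.0, 1.4, -0.3]
grip_width: 0.682
grip_force: 43.5
```

>>> send_rows:
  targets: [0,0,0,0,0,0.4,-0.2,0,0,0,0,0,0.4,-0.2,0,0,0,0,0,0.3,-0.2,0,0,0,0,0,0,-0.2,0,0,0,0,0,0,-0.2]

```text
time_s: 14.88
eef_pos: [600.8, -246.4, 84.8]
ee_rot: [0.001, 0.728, 0.686, 0.0]
force: [0.2, -0.2, -0.4]
grip_width: 0.69
grip_force: 43.5
```

```bash
python3 -c "
from h import *
go(601.4,-246.4,54.5,86.55)"
```

```text
t 14.88 pos [ 600.8 -246.4   84.8] psi 86.56 tilt [ 0.0011 -0.0007] F [ 0.2 -0.2 -0.4] grip 58.6 43.5
turn first z: 0.01
shift units [0.001 0.01  0.506] rows 1.0
```

>>> send_rows:
  targets: [0,0,0,0,0.01,0.25,-0.2,0,0,0,0,0,0.15,-0.2,0,0,0,0,0,0.06,-0.2,0,0,0,0,0,0,-0.2,0,0,0,0,0,0,-0.2]

```text
time_s: 15.5
eef_pos: [601.1, -246.4, 56.9]
ee_rot: [0.0, 0.728, 0.686, 0.0]
force: [0.1, 0.2, -1.1]
grip_width: 0.687
grip_force: 43.6
```

>>> send_rows:
  targets: [0,0,0,0,0,0.02,-0.2,0,0,0,0,0,0.0,-0.2]

```text
time_s: 15.75
eef_pos: [600.9, -246.3, 55.4]
ee_rot: [0.0, 0.728, 0.686, -0.0]
force: [-0.1, -0.4, -1.1]
grip_width: 0.685
grip_force: 43.6
```

```bash
python3 -c "
from h import *
go(601.4,-246.4,54.5,86.55)"
```

```text
t 15.75 pos [ 600.9 -246.3   55.4] psi 86.56 tilt [ 0.     -0.0001] F [-0.1 -0.4 -1.1] grip 58.2 43.6
turn first z: 0.01
shift units [-0.001  0.008  0.015] rows 1.0
```

>>> send_rows:
  targets: [0,0,0,0,0.008,0.02,-0.2,0,0,0,0,0,0.0,-0.2]

```text
time_s: 16.0
eef_pos: [601.5, -246.4, 54.3]
ee_rot: [0.0, 0.728, 0.686, -0.0]
force: [-0.7, 0.4, 1.9]
grip_width: 0.687
grip_force: 43.7
```

>>> send_rows:
  targets: [0,0,0,0,0,0.015,-0.2,0,0,0,0,0,0.0,-0.2]

```text
time_s: 16.25
eef_pos: [601.5, -246.4, 54.2]
ee_rot: [0.0, 0.728, 0.686, -0.0]
force: [-3.1, 2.3, 6.6]
grip_width: 0.685
grip_force: 44.4
```

>>> send_rows:
  targets: [0,0,0,0,0,-0.02,-0.2,0,0,0,0,0,0,0.5,0,0,0,0,0,0,0.7,0,0,0,0,0,0,0.7,0,0,0,0,0,-0.2,0.7]

```text
time_s: 16.88
eef_pos: [601.0, -246.1, 66.0]
ee_rot: [-0.001, 0.728, 0.686, -0.0]
force: [-0.1, 0.3, 0.4]
grip_width: 0.852
grip_force: 0.0
```

>>> send_rows:
  targets: [0,0,0,0,0,-0.4,0.7,0,0,0,0,0,-0.6,0.7,0,0,0,0,0,-0.6,0.7,0,0,0,0,0,-0.4,0.7,0,0,0,0,0,0,0.7]

```text
time_s: 17.5
eef_pos: [602.1, -246.7, 188.9]
ee_rot: [0.002, 0.728, 0.686, 0.001]
force: [0.7, -0.2, -0.4]
grip_width: 0.85
grip_force: 0.0
```

```bash
python3 - <<'E'
from h import *
go(601.4,-246.4,180,86.55)
from scipy.optimize import least_squares
T,S=pickle.load(open("b.pkl","rb"))
for n,c in(("T",T),("S",S)):
    h=cv2.cvtColor(c["img"],cv2.COLOR_RGB2HSV)
    # red lines (two pieces) -> on plane ~30 / 10
    m=((h[...,0]<8)|(h[...,0]>172))&(h[...,1]>140)&(h[...,2]>90)
    k,lab,st,cen=cv2.connectedComponentsWithStats(m.astype(np.uint8))
    for i in range(1,k):
        if st[i,4]>8: print(n,"red",st[i,4],cen[i].round(1),[world(c,cen[i],z)[0].round(1) for z in(10,30)])
    m=(h[...,0]>100)&(h[...,0]<125)&(h[...,1]>150)&(h[...,2]>60)
    k,lab,st,cen=cv2.connectedComponentsWithStats(m.astype(np.uint8))
    for i in range(1,k):
        if st[i,4]>30: print(n,"blue",st[i],cen[i].round(1))
    cx,cy=611.3,-153
    cv2.imwrite(f"pics/z{n}.png",ortho(c,640,-80,160,120,10 if n=="T" else 102,5)[:,:,::-1])
    if n=="T": cv2.imwrite("pics/board.png",ortho(c,cx,cy,380,280,10,2)[:,:,::-1])
cv2.imwrite("pics/both.png",np.vstack([cv2.imread("pics/board.png")[120:420,:][:, :760],cv2.resize(cv2.imread("pics/zS.png"),(400,300)).repeat(1,1) if 0 else np.hstack([cv2.resize(ortho(T,650,-80,126,100,102,3)[:,:,::-1],(378,300)),cv2.resize(ortho(S,650,-80,126,100,102,3)[:,:,::-1],(382,300))])]))
E
```

```text
t 17.5 pos [ 602.1 -246.7  188.9] psi 86.56 tilt [ 0.0038 -0.0024] F [ 0.7 -0.2 -0.4] grip 72.2 0.0
turn first z: 0.01
shift units [ 0.005 -0.012  0.148] rows 1.0
T blue [275 174  13  28 163] [280.2 189.4]
S red 20 [248.4 230.8] [array([ 572.2, -151.8]), array([ 581.9, -154. ])]
S red 17 [258.5 261.2] [array([ 652. , -159.4]), array([ 659.8, -161.4])]
S blue [274 224  25  26 228] [284.7 235.9]
```

View pics/both.png

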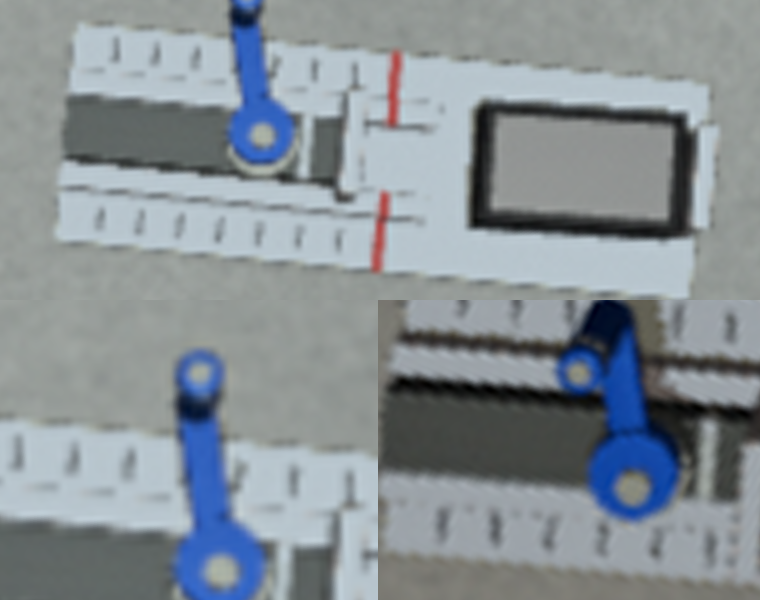

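Board corners, mark, white line and knob agree in both views:

| Item | Position |
|---|---|
| Mark | about (610.4, -156.6) |
| Leg | about 42 mm out |
| Pivot | about (616, -93) |
| Knob | about (676, -83.6) |
| Lever angle | about 1.33 rad |
| Rack y direction | 84.75° |

I'll check the pile while moving to the knob.

>>> send_rows:
  targets: [0,0,1.8,0.4,0.15,0,0,0,0,0,0.8,0.32,0,0,0,0,0,0.8,0.32,0,0,0,0,0,0.8,0.2,0,0,0,0,0,0,0,0,0]

```text
time_s: 18.12
eef_pos: [675.5, -80.7, 184.9]
ee_rot: [-0.001, 0.737, 0.676, -0.0]
force: [-1.1, 0.0, 0.0]
grip_width: 0.5
grip_force: 0.0
```

```bash
python3 - <<'E'
from h import *
from rig import eyes
go(676,-83.6,66,84.75)
for n in("top","scene"):
    c=eyes.capture(n)
    try: print(lid(c,601.4,-246.2,66))
    except Exception as e: print(n,e)
E
```

```text
t 18.12 pos [675.5 -80.7 184.9] psi 85.01 tilt [-0.0018  0.0011] F [-1.1  0.   0. ] grip 42.5 0.0
turn first z: 0.26
shift units [-0.05   0.017  1.981] rows 2.0
(array([ 602.1, -246.4]), array([ 602. , -246.4], dtype=float32), 86.4, array([86.7, 46.6]))
(array([ 602.3, -245.8]), array([ 602.2, -245.9], dtype=float32), 86.6, array([86. , 45.9]))
```

Pile good (all within about 1 mm). Descend on the knob.

>>> send_rows:
  targets: [0,0,0.2,-0.05,0.017,0.5,0,0,0,0,0,0,0.5,0,0,0,0,0,0,0.4,0,0,0,0,0,0,0,0,0,0,0,0,0,0,0]

```text
time_s: 18.85
eef_pos: [676.2, -88.1, 103.6]
ee_rot: [0.001, 0.74, 0.672, 0.0]
force: [1.0, -0.7, -0.6]
grip_width: 0.502
grip_force: 0.0
```

```bash
python3 - <<'E'
from h import *
go(676,-83.6,66,84.75)
E
```

```text
t 18.85 pos [676.2 -88.1 103.6] psi 84.51 tilt [ 0.0015 -0.0005] F [ 1.  -0.7 -0.6] grip 42.6 0.0
turn first z: -0.24
shift units [ 0.075 -0.011  0.627] rows 1.0
```

>>> send_rows:
  targets: [0,0,-0.2,0.075,-0.011,0,0,0,0,0,0,0,0.35,0,0,0,0,0,0,0.27,0,0,0,0,0,0,0,0,0,0,0,0,0,0,0]

```text
time_s: 19.48
eef_pos: [676.1, -82.8, 66.0]
ee_rot: [0.001, 0.739, 0.674, 0.0]
force: [-0.0, 0.9, 0.1]
grip_width: 0.501
grip_force: 0.0
```

```bash
python3 - <<'E'
from h import *
go(676,-83.6,66,84.75)
E
```

```text
t 19.48 pos [676.1 -82.8  66. ] psi 84.76 tilt [ 0.0011 -0.0004] F [-0.   0.9  0.1] grip 42.6 0.0
turn first z: 0.01
shift units [-0.014 -0.001  0.   ] rows 1.0
```

>>> send_rows:
  targets: [0,0,0,-0.014,0,0,-0.5,0,0,0,0,0,0,-1,0,0,0,0,0,0,-1,0,0,0,0,0,0,-1,0,0,0,0,0,0,-1]
  newtons: 60

```text
time_s: 20.1
eef_pos: [675.6, -83.7, 65.8]
ee_rot: [0.0, 0.739, 0.674, -0.0]
force: [-4.4, -0.9, 5.5]
grip_width: 0.166
grip_force: 58.5
```

```bash
python3 - <<'E'
from h import *
go(676,-83.6,66,84.75)
E
```

```text
t 20.1 pos [675.6 -83.7  65.8] psi 84.76 tilt [ 0.     -0.0003] F [-4.4 -0.9  5.5] grip 14.1 58.5
turn first z: 0.01
shift units [ 0.002  0.007 -0.003] rows 1.0
```

>>> send_rows:
  targets: [0,0,0,-0.15,0,0,-1,0,0,0,-0.15,0,0,-1,0,0,0,-0.15,0,0,-1,0,0,0,-0.15,0,0,-1,0,0,0,-0.1,0,0,-1]

```text
time_s: 20.72
eef_pos: [671.9, -125.6, 65.8]
ee_rot: [0.0, 0.739, 0.674, 0.0]
force: [-3.4, 2.1, 5.0]
grip_width: 0.17
grip_force: 58.5
```

>>> send_rows:
  targets: [0,0,0,0,0,0,-1,0,0,0,0,0,0,-1,0,0,0,0,0,0,-1]

```text
time_s: 21.1
eef_pos: [671.9, -125.6, 65.8]
ee_rot: [0.0, 0.739, 0.674, -0.0]
force: [-3.6, -0.5, 4.8]
grip_width: 0.169
grip_force: 58.5
```

```bash
python3 - <<'E'
from h import *
from rig import eyes
y=np.array([.0915,.9958]); k=np.array([676,-83.6])-42.2*y
go(*k,66,84.75); print(k)
I=[]
for n in("top","scene"):
    c=eyes.capture(n); I.append(ortho(c,630,-120,130,100,30,3)[:,:,::-1])
    pickle.dump(c,open(n+"2.pkl","wb"))
cv2.imwrite("pics/leg.png",np.hstack(I))
E
```

```text
t 21.1 pos [ 671.9 -125.6   65.8] psi 84.75 tilt [ 0.0004 -0.0006] F [-3.6 -0.5  4.8] grip 14.4 58.5
turn first z: 0.0
shift units [ 0.     0.005 -0.003] rows 1.0
[ 672.1387  -125.62276]
```

View pics/leg.png

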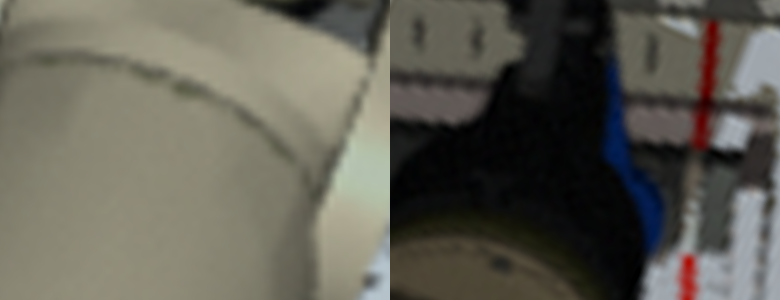

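The right half (scene camera) shows the white line at about (692,190), under 2 mm from the red line at about (697,190). The leg is at its mark. Next is the closing arc.

```bash
python3 - <<'E'
import numpy as np
c=np.linspace(1.328,0,16); P=np.c_[np.cos(c),np.sin(c)]
print(np.diff(P,axis=0).round(3).tolist())
E
```

```text
[[0.085, -0.025], [0.082, -0.032], [0.079, -0.04], [0.075, -0.046], [0.071, -0.053], [0.066, -0.059], [0.06, -0.065], [0.055, -0.07], [0.048, -0.074], [0.041, -0.078], [0.034, -0.082], [0.027, -0.084], [0.019, -0.086], [0.012, -0.088], [0.004, -0.088]]
```

>>> send_rows:
  targets: [0,0,0,0.085,-0.025,0,-1,0,0,0,0.082,-0.032,0,-1,0,0,0,0.079,-0.04,0,-1,0,0,0,0.075,-0.046,0,-1,0,0,0,0.071,-0.053,0,-1]

```text
time_s: 21.82
eef_pos: [663.7, -100.4, 66.1]
ee_rot: [0.002, 0.739, 0.674, 0.002]
force: [6.1, 1.3, 4.0]
grip_width: 0.169
grip_force: 58.5
```

```bash
cat > chk.py <<'E'
from h import *
import sys
a=float(sys.argv[1]); y=np.array([.0915,.9958]);x=np.array([.9958,-.0915])
k=np.array([612.4,-134.7])+60*(np.sin(a)*x+np.cos(a)*y)
go(*k,66,84.75)
from rig import monitor
d=monitor.sense()["eef_pos"][:2]-np.array([612.4,-134.7]); u,v=d@x,d@y
s=np.arcsin(np.clip(u/60,-1,1)); print("cam est",s.round(3),"leg est",(v-60*np.cos(s)).round(1), "F rack x,y",(monitor.sense()["force"][:2]@np.c_[x,y]).round(1))
E
python3 chk.py 0.885
```

```text
t 21.82 pos [ 663.7 -100.4   66.1] psi 84.77 tilt [ 0.0048 -0.0005] F [6.1 1.3 4. ] grip 14.4 58.5
turn first z: 0.02
shift units [-0.015 -0.025  0.002] rows 1.0
cam est 0.926 leg est 2.8 F rack x,y [6.  1.8]
```

>>> send_rows:
  targets: [0,0,0,0.02,-0.04,0,-1,0,0,0,0.06,-0.06,0,-1,0,0,0,0.06,-0.065,0,-1,0,0,0,0.055,-0.07,0,-1,0,0,0,0,0,0,-1]

```text
time_s: 22.45
eef_pos: [649.2, -87.4, 65.9]
ee_rot: [0.0, 0.739, 0.674, 0.0]
force: [1.1, 0.1, 7.0]
grip_width: 0.173
grip_force: 58.7
```

```bash
python3 chk.py 0.62
```

```text
t 22.45 pos [649.2 -87.4  65.9] psi 84.78 tilt [ 0.0006 -0.0001] F [1.1 0.1 7. ] grip 14.7 58.7
turn first z: 0.03
shift units [-0.028  0.042 -0.002] rows 1.0
cam est 0.569 leg est -0.0 F rack x,y [1.1 0.2]
```

```bash
python3 - <<'E'
import numpy as np
c=np.linspace(.569,0,9); P=np.c_[np.cos(c),np.sin(c)]
print(np.diff(P,axis=0).round(3).tolist())
E
```

```text
[[0.036, -0.061], [0.032, -0.064], [0.027, -0.066], [0.022, -0.067], [0.018, -0.069], [0.013, -0.07], [0.008, -0.071], [0.003, -0.071]]
```

>>> send_rows:
  targets: [0,0,0,0.036,-0.061,0,-1,0,0,0,0.032,-0.064,0,-1,0,0,0,0.027,-0.066,0,-1,0,0,0,0.023,-0.068,0,-1,0,0,0,0,0,0,-1]

```text
time_s: 23.08
eef_pos: [634.4, -79.0, 65.8]
ee_rot: [0.0, 0.739, 0.674, 0.0]
force: [0.3, 1.0, 7.6]
grip_width: 0.167
grip_force: 58.8
```

```bash
python3 chk.py 0
```

```text
t 23.07 pos [634.4 -79.   65.8] psi 84.78 tilt [ 0.0006 -0.    ] F [0.3 1.  7.6] grip 14.2 58.8
turn first z: 0.03
shift units [ 0.042 -0.28  -0.003] rows 1.0
cam est 0.283 leg est -0.1 F rack x,y [0.2 1. ]
```

>>> send_rows:
  targets: [0,0,0,0.018,-0.069,0,-1,0,0,0,0.013,-0.07,0,-1,0,0,0,0.008,-0.071,0,-1,0,0,0,0.003,-0.071,0,-1,0,0,0,0,0,0,-1]

```text
time_s: 23.7
eef_pos: [617.8, -75.0, 65.8]
ee_rot: [0.0, 0.739, 0.674, 0.0]
force: [0.2, 1.0, 7.5]
grip_width: 0.171
grip_force: 59.0
```

>>> send_rows:
  targets: [0,0,0,0,-0.02,0,-1,0,0,0,0,0,0,-1,0,0,0,0,0,0,-1]

```text
time_s: 24.08
eef_pos: [617.3, -75.1, 65.9]
ee_rot: [0.001, 0.739, 0.674, 0.001]
force: [3.6, 1.0, 6.6]
grip_width: 0.176
grip_force: 58.8
```

```bash
python3 chk.py 0
```

```text
t 24.07 pos [617.3 -75.1  65.9] psi 84.76 tilt [ 0.0023 -0.0004] F [3.6 1.  6.6] grip 15.0 58.8
turn first z: 0.01
shift units [ 0.004  0.009 -0.002] rows 1.0
cam est -0.009 leg est -0.2 F rack x,y [3.5 1.3]
```

```bash
python3 - <<'E'
from h import *
from rig import eyes
c=eyes.capture("scene")
cv2.imwrite("pics/fin.png",cv2.resize(c["img"][190:290,170:340,::-1],(800,470),interpolation=cv2.INTER_CUBIC))
print(lid(c,602,-246,66))
E
```

```text
(array([ 602.3, -246. ]), array([ 602.2, -246. ], dtype=float32), 86.6, array([85.9, 45.9]))
```

View pics/fin.png

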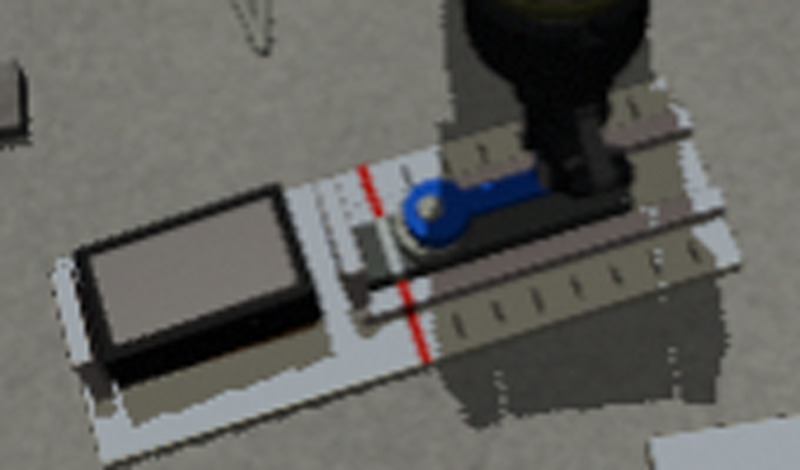

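The white line at about (390,248) is in line with the red lines ending at (380,215) and (402,283). The lever is closed along the leg with the knob gripped, and the pile is square. Handing in.

```bash
python3 -c "
from rig import job
print(job.finish_job())"
```

```text
the job is handed in; nothing more can be done
None
```

The job is handed in; at my last check all three lids were in one square pile, the leg was within about 1 mm of its mark and the cam closed, with the knob still gripped (no verdict was returned).

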